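Lock the stamping die with the cam lever and hold it

ROBOT

A 6-joint arm with a two-finger parallel gripper is mounted at the origin on a cart in front of the work surface, level with it; the furniture and walls round the work are solid. World frame = base frame: x ahead of the robot, y to its left, z up, the work surface at z = 0. Lengths are in mm, angles in rad, forces in N, time in s.
With the tool pointing down it reaches from about 325 to 900 mm from the base axis. Payload 3.5 kg.
Tool frame: the origin (TCP) lies midway between the tips of the shut fingers; the grasp point (between the pads) lies 19 mm behind it; z points along the fingers, y is the line along which they close (so a half turn about z gives the same grasp; the last joint's range is limited). The gripper opens to 85 mm and grips with 20 to 120 N. Pads are 22 mm wide; open, the fingers measure 114 mm over their backs; the gripper's body (76 mm by 85 mm) begins 54 mm behind the grasp point. The pads swing forward as they close: fully open they stand 13 mm farther back than shut.
Start: joints at [1.095, 0.276, -0.026, 1.268, 0, 1.467], TCP at [227.646, 582.064, 200.113] pointing down, gripper open.
Joint ranges: [-3.12, 3.12], [-0.85, 1.88], [-1.08, 1.24], [-1.95, 2.15], [-1.57, 1.53], [-3.14, 3.14]. Speed limits (rad/s): [2.57, 2.57, 3.14, 3.14, 3.14, 3.14].

INTERFACE

Orientations are given as a rotation vector (axis times angle).
In Python, from bench import env gives the robot as it stands.
- The arm moves only by the tool arm_command, never from a script. Its argument "targets" is a list of rows, each a list of 3 entries, a list of its own where there are three numbers: the opening, from 0 (shut) to 1 (fully open), then the shift along the tool's x, y, z normalised to -1 to 1, where 1 is 50 mm, then the turn about the tool's z normalised to -1 to 1, where 1 is pi/4 rad. A call has 1 to 8 rows; each row shifts and turns the commanded pose from where the row before left it, along the tool's axes as they then stand; what a row does not reach is not made up. A row lasts 1/8 s, in which the tool goes at most 62.5 mm and 10.7 degrees, less where a joint would pass 70% of its speed; a pose out of reach is approached as far as the arm can. A call with a number of a shift or a turn outside -1 to 1 is refused whole. A call with a gripper value outside its range is refused whole. The fingers move at their own pace and stop on an object; the grip force is fixed at half the most. Time passes only in rows, so rows that do not move let the fingers close. It gives the time, the measured TCP pose, the force, the opening and the grip force at its end, in the units of the state.
- env.observe(): the state, without advancing time (a new reading comes with each control period).
- env.camera(name): name is "scene" or "top"; returns a dict with "frame" (384x512x3 uint8, red, green, blue), "fx", "fy", "cx", "cy" (pixels), "k1" (the pictures are not rectified: a ray, as slopes to the right and down, at radius r is drawn at 1 + k1 r^2 times it, then the intrinsics apply), "eye" and "attitude" of the camera in the world. Camera axes: x right, y down, z forward; pixel columns grow to the right and rows downward; lengths in mm; the calibration is good to about 2 mm. A picture is of the moment at which its call begins. There is no depth.
- env.job_done(): hands the job in; it is judged then, once.
The state is a dict: "time": time; "joint_pos": joint angles; "dq": joint speeds; "tau": joint torques, N m; "position": TCP position; "tcp_rot": TCP orientation; "contact_force": force on the tool from outside, world axes, zero at the start; "ft_torque": the same for the moment, N m; "width": finger opening in mm; "finger_force": force on a finger pad.
Only numpy, scipy, OpenCV 4.12 (cv2) and the standard library are available. Lean on these libraries where they do the work, as an engineer would, in place of code of your own. Each camera call takes 0.05 s, during which the arm holds its last target. There are 200 camera calls.

TASK

Turn the brass die in its seat until its notch squarely faces the red nose of the locking slide, and let go of it. Then take the cam lever by its black upright handle, swing it round to the point of greatest lift, where the lever lies right over the red line on the base plate and the nose stands deepest in the notch, and keep it there: it springs back if let go, so finish while still holding it. Leave the other things on the bench where they are.

Things in the scene. Friction and masses are not known exactly. Their poses are not given: they have to be found in the camera images.
- fixture: fixed cam-lock fixture, any place and yaw: dark steel plate 100 mm (x) by 270 mm (y), top face 12 mm above the desk. Origin on the desk, 15 mm to the +y side of the plate's middle. Seat of the die at its (0, +75 mm), cam pivot at (0, -35 mm), locking slide between them (at most 30 mm above the desk, 43 mm wide with its guides), moving to +y. A red line on the plate runs from the pivot to -y
- seat (a point): fixed point: centre of the die's seat on the plate's top, 110 mm from the pivot axis. Three pins, 8 mm thick and 12 mm high, stand round it and leave the die 1.5 mm play
- die: loose brass die (0.2 to 0.4 kg) in the seat: disc 48 mm across, 20 mm high, with a round steel hub on top to grip, 26 mm across, 34 mm high (top 66 mm above the desk). Origin under its middle, z up; its notch (12 mm wide, 9 mm deep, open at the rim) looks along its +x, as does the white line on the hub. It starts 0.5 to 1.45 rad off and must be turned clockwise seen from above
- die_notch (a point): point in the die's notch, 20 mm from the die's axis along its +x, 10 mm above its underside
- key_mark (a point): fixed point of the fixture, 20 mm from the seat's centre towards the cam (fixture's (0, +55 mm), 22 mm above the desk), on the line of the nose: the notch point belongs here. The red nose is a round-ended pin 9 mm thick, whose tip starts 4 mm outside the die's rim and advances up to 10 mm
- cam_lever (a joint): angle of the lever, rad: 0 at rest (lever pointing along the fixture's +x), growing clockwise seen from above; greatest lift at 1.571 (lever along the fixture's -y, over the red line); beyond it the slide goes back again; end stop at 2.05. A spring drives it back to 0, 1.5 N at the handle at rest, 2.5 N at the greatest lift
- lock_slide (a joint): advance of the locking slide, m: 0 at rest, 0.010 at the greatest lift (it is 0.010 x sine of the lever angle, driven by the cam)
- cam_pivot (a point): fixed point on the lever's upright axis, 45 mm above the desk; the lever's bar (14 mm wide) is 41 to 49 mm above the desk
- lever_grip (a point): middle of the lever's upright black handle, 100 mm from the pivot axis, 75 mm above the desk: a sleeve 16 mm in diameter, from 50 to 97 mm above the desk, that spins freely on its own axis; grip it from above at this height
- handle: the lever's upright black handle sleeve itself (see lever_grip); origin at the bottom of the sleeve on its axis, z up
- stone_box: loose small white carton, 27 x 27 mm, 40 mm high; bystander at the left; origin under its middle
- thread_pot: loose small pale pot, 18 mm across, 28 mm high; bystander at the back; origin under its middle
Things that resemble listed ones, but are neither listed nor needed, are in the scene too. Of the things that look like the die, the largest one is meant.

How it is judged (in metres and radians):
On the way, in this order (a step that is already met when the one before it is completed fails the run):
1. the die sits in its seat with its notch facing the nose, let go of, the slide still drawn back (horizontal distance between die_notch and key_mark below 0.005 m and z of die in the frame of fixture below 0.015 m and angle between die's own z axis and vertical below 0.06 rad and contact force between the fingers and die below 0.1 N and value of joint lock_slide below 0.003 m), for 0.2 s.
2. the lever stands at its greatest lift, handle in the fingers, with the nose in the notch (horizontal distance between die_notch and key_mark below 0.005 m and value of joint cam_lever between 1.411 and 1.731 rad and value of joint lock_slide above 0.009 m and contact force between the fingers and handle above 0.5 N), for 0.2 s.
At the end, for the whole second after the job is handed in: The fingers hold the lever's handle (contact over 0.5 N), still, within 0.16 rad of its greatest lift; the slide is advanced over 9 mm; the die stands flat in its seat, untouched by the fingers, its notch point within 5 mm of the mark (all of step 2 and z of die in the frame of fixture below 0.015 m and angle between die's own z axis and vertical below 0.06 rad and contact force between the fingers and die below 0.1 N and velocity of joint cam_lever between -0.1 and 0.1 rad/s); the arm keeps its last pose, push and grip.
It fails at once if the carton or pot standing by is moved by more than 30 mm (distance of any of stone_box, thread_pot from where it was at the start of the episode above 0.03 m).
It also fails if it takes over 58 s, if anything falls off the work surface, if the arm or the gripper's body presses on something with over 40 N, if the wrist force passes 120 N, or if a joint passes its speed limit or range.

## Working session

There is one attempt and no reset: what is moved stays moved. The work goes in short steps, Python scripts to look and compute and a tool call to move; the robot and the scene stay as the last step left them, time stands still between calls to the robot, and variables do not carry over. Pictures are saved under pics/ and viewed, at most 10 in all, crops included, and the job is handed in when it is done.

Besides the shell and the picture viewer there is one more tool, called after "Call:" by a JSON object that holds its "name" and its "arguments". arm_command: Moves the arm, as the interface text tells. Scaled input: -1 to 1 covers 50 mm each way for a shift and pi/4 rad each way for a turn. Its arguments: {"type":"object","properties":{"targets":{"type":"array","items":{"type":"array"}}},"required":["targets"]}

```bash
mkdir -p pics
cat > h.py <<'E'
import numpy as np, cv2
from scipy.spatial.transform import Rotation as R
from bench import env
def cam(n):
    return env.camera(n)
def rot(c):
    a=np.array(c["attitude"],float)
    return a if a.shape==(3,3) else (R.from_rotvec(a).as_matrix() if a.size==3 else R.from_quat(a).as_matrix())
def world(c,u,v,z):
    K=np.array([[c["fx"],0,c["cx"]],[0,c["fy"],c["cy"]],[0,0,1.]])
    # distortion k1 only
    p=cv2.undistortPoints(np.array([[[u,v]]],float),K,np.array([c["k1"],0,0,0,0.]))[0,0]
    d=rot(c)@np.array([p[0],p[1],1]); e=np.array(c["eye"],float)
    return e+d*(z-e[2])/d[2]
def pix(c,P):
    K=np.array([[c["fx"],0,c["cx"]],[0,c["fy"],c["cy"]],[0,0,1.]])
    Rm=rot(c); q=Rm.T@(np.array(P,float)-np.array(c["eye"]))
    r=q[:2]/q[2]; s=1+c["k1"]*(r@r)
    return K[0,0]*r[0]*s+c["cx"],K[1,1]*r[1]*s+c["cy"]
def save(n,fr): cv2.imwrite("pics/"+n,fr[:,:,::-1])
E
python3 - <<'E'
from h import *
import pickle
for n in("top","scene"):
    c=cam(n);pickle.dump(c,open(n+".pkl","wb"));save(n+"0.png",c["frame"])
    print(n,{k:v for k,v in c.items() if k!="frame"})
print(env.observe())
E
```

```text
top {'fx': 447.9001019423658, 'fy': 447.9001019423658, 'cx': 262.8340033031489, 'cy': 185.30326950490178, 'k1': -0.1673064946632358, 'eye': array([ 476.68967872,  122.27797766, 1123.08934952]), 'attitude': array([-2.179667  ,  2.17012278, -0.04104882])}
scene {'fx': 470.06509639999643, 'fy': 470.06509639999643, 'cx': 255.8008808725712, 'cy': 194.5513608300594, 'k1': -0.07944871578994826, 'eye': array([-226.65781698,  539.61811244,  462.14010907]), 'attitude': array([-1.15767142,  1.91543828, -1.25551797])}
{'time': 0.1, 'joint_pos': array([ 1.09461907e+00,  2.77098850e-01, -2.77549530e-02,  1.26804633e+00,
        2.30579206e-05,  1.46735718e+00]), 'dq': array([-1.34877008e-03, -2.11411157e-03,  2.55273101e-03, -4.29717758e-04,
       -9.77234963e-05,  2.25410779e-04]), 'tau': array([ 3.46457837e-04, -4.46706712e+01,  2.96128786e+01,  8.46724492e-03,
       -8.43647899e-05, -1.01290462e-05]), 'position': array([227.26380864, 581.36490015, 199.04031428]), 'tcp_rot': array([-0.58199641, -3.08657718,  0.00315587]), 'contact_force': array([-0.38652624, -0.47345648,  0.02494163]), 'ft_torque': array([-0.01145319, -0.01676441,  0.00014117]), 'finger_force': 0.0, 'width': 85.87033796143834}
```

View pics/top0.png

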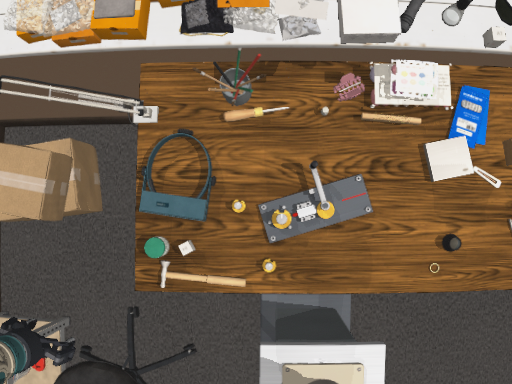

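View pics/scene0.png

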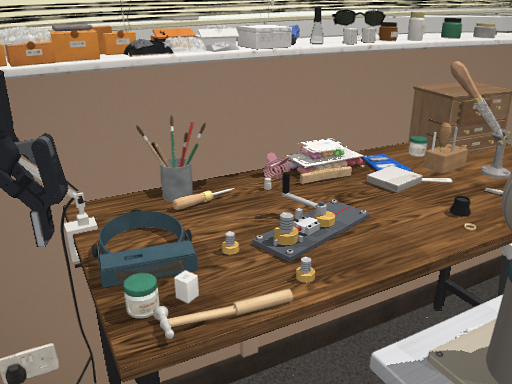

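The top view shows the fixture at about (315,208). Three things look like the die: (282,218) in the fixture, and two smaller ones at (238,206) and (269,266). The one in the seat is the largest, so it fits. I'll confirm that in an enlarged crop.

Run:
```python
from h import *
import pickle
c=pickle.load(open("top.pkl","rb"))
save("crop1.png",cv2.resize(c["frame"][154:254,250:380],None,fx=6,fy=6,interpolation=cv2.INTER_CUBIC))
```

```text
(no output)
```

View pics/crop1.png

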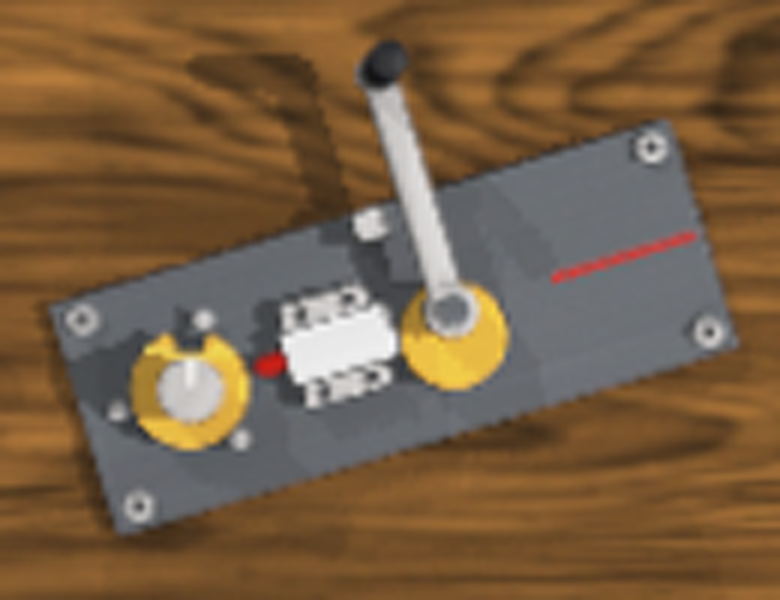

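The crop confirms it: the die in the seat has a hub with a white line, at (190,390) in the crop. Its notch is at (188,342), pointing up in the image. The red nose is at (270,365) and the handle top at (388,58). The plate corners are (50,307), (668,120), (738,345) and (120,533).

```bash
cat >> h.py <<'E'
def cw(c,x,y,z): return world(c,250+(x+.5)/6-.5,154+(y+.5)/6-.5,z)
E
python3 - <<'E'
from h import *
import pickle
np.set_printoptions(precision=1,suppress=True)
c=pickle.load(open("top.pkl","rb"))
TL,TR,BR,BL=[cw(c,*p,12) for p in((50,307),(668,120),(738,345),(120,533))]
print(TL,TR,BR,BL,[np.linalg.norm(a-b) for a,b in((TL,TR),(TR,BR),(BR,BL),(BL,TL))])
m=(TL+TR+BR+BL)/4; ey=(TL+BL-TR-BR)[:2];ey/=np.linalg.norm(ey); ex=np.array([ey[1],-ey[0]])
yaw=np.arctan2(ex[1],ex[0]); o=m[:2]+15*-ey  # origin on the +y side -> corrected below
o=m[:2]+15*ey
print("yaw",yaw,"o",o)
f=lambda x,y:o+x*ex+y*ey
print("seat",f(0,75),"pivot",f(0,-35),"handle",f(100,-35),"goal",f(0,-135))
hub=cw(c,190,390,66);print("hub",hub,"hubside",cw(c,190,332+58,32))
print("handle top",cw(c,388,58,97),"pivotcap",cw(c,450,310,52))
n=cw(c,188,340,32);d=n[:2]-f(0,75);print("notch",n,"ang",np.arctan2(d[1],d[0]),"target ang",np.arctan2(-ey[1],-ey[0]))
d=n[:2]-cw(c,190,390,66)[:2];print(np.arctan2(d[1],d[0]))
print("lineend",cw(c,693,238,12),f(0,-140))
for p in((0,0),):pass
s=pickle.load(open("scene.pkl","rb"))
for P in((*f(0,75),66),(*f(100,-35),97),(*f(0,-35),50)):print(pix(s,P))
# decoys/bystanders
for u,v,z in((238,206,40),(269,266,40),(187,248,40),(325,111,28)):print(world(c,u,v,z))
st=env.observe();print(R.from_rotvec(st["tcp_rot"]).as_matrix())
E
```

```text
[500.8 165.   12. ] [579.4 -91.8  12. ] [ 485.9 -120.4   12. ] [407.8 135.6  12. ] [np.float64(268.5386378735915), np.float64(97.78587188548445), np.float64(267.68529862446366), np.float64(97.56327185368237)]
yaw 0.2965503865189744 o [489.1  36.4]
seat [467.2 108.1] pivot [499.3   2.9] handle [594.9  32.2] goal [528.5 -92.7]
hub [467.3 107.7  66. ] hubside [467.  107.3  32. ]
handle top [595.   32.5  97. ] pivotcap [499.3   4.   52. ]
notch [487.2 108.1  32. ] ang -1.8105091672831595e-05 target ang -1.2742459402759223
0.020739615250485875
lineend [ 530.3 -101.8   12. ] [530.  -97.5]
(np.float64(286.7950577443696), np.float64(214.42936664275086))
(np.float64(286.66440883843615), np.float64(172.02720259778772))
(np.float64(321.68347103552253), np.float64(205.1094737768318))
[496.9 212.2  40. ]
[352.7 136.4  40. ]
[393.9 336.   40. ]
[734.   -1.2  28. ]
[[-0.9  0.4 -0. ]
 [ 0.4  0.9 -0. ]
 [ 0.  -0.  -1. ]]
```

Call:
{"name": "arm_command", "arguments": {"targets": [[1, [-0.6, -0.54, 0], 0], [1, [-0.6, -0.54, 0], 0], [1, [-0.6, -0.54, 0], 0], [1, [-0.6, -0.54, 0], 0], [1, [-0.6, -0.54, 0], 0], [1, [-0.6, -0.54, 0], 0], [1, [-0.6, -0.54, 0], 0], [1, [-0.6, -0.54, 0], 0]]}}

```text
time: 1.1
position: [372.6, 292.1, 199.7]
tcp_rot: [-0.582, -3.087, 0.001]
contact_force: [0.3, 0.8, 0.0]
width: 85.4
finger_force: 0.0
```

Call:
{"name": "arm_command", "arguments": {"targets": [[1, [-0.6, -0.54, 0], 0], [1, [-0.6, -0.54, 0], 0], [1, [-0.6, -0.54, 0], 0], [1, [-0.6, -0.54, 0], 0], [1, [-0.7, -0.6, 0], 0], [1, [0, 0, 0], 0], [1, [0, 0, 0], 0], [1, [0, 0, 0], 0]]}}

```text
time: 2.1
position: [465.8, 109.3, 199.9]
tcp_rot: [-0.58, -3.087, -0.0]
contact_force: [0.1, -0.3, 0.9]
width: 85.2
finger_force: 0.0
```

```bash
cat >> h.py <<'E'
def need(P):
    s=env.observe();M=R.from_rotvec(s["tcp_rot"]).as_matrix();d=M.T@(np.array(P,float)-s["position"])
    print("t",s["time"],"pos",s["position"].round(1),"xang",round(float(np.arctan2(M[1,0],M[0,0])),3),"tilt",M[2,2].round(4),"q",s["joint_pos"].round(2),"w",round(s["width"],1),"F",s["contact_force"].round(1),"ff",s["finger_force"],"need/50",(d/50).round(3))
E
python3 -c "
from h import *
need((467.3,107.8,38))"
```

```text
t 2.1 pos [465.8 109.3 199.9] xang 2.77 tilt -1.0 q [ 0.1   0.02 -0.33  1.22  0.    0.47] w 85.2 F [ 0.1 -0.3  0.9] ff 0.0 need/50 [-0.041 -0.017  3.238]
```

Call:
{"name": "arm_command", "arguments": {"targets": [[1, [-0.04, -0.02, 0.6], 0], [1, [0, 0, 0.6], 0], [1, [0, 0, 0.6], 0], [1, [0, 0, 0.6], 0], [1, [0, 0, 0.5], 0], [1, [0, 0, 0.34], 0], [1, [0, 0, 0], 0], [1, [0, 0, 0], 0]]}}

```text
time: 3.1
position: [468.5, 107.5, 38.8]
tcp_rot: [0.58, 3.087, 0.001]
contact_force: [-0.4, 0.4, 0.2]
width: 85.3
finger_force: 0.0
```

Call:
{"name": "arm_command", "arguments": {"targets": [[0, [0, 0, 0], 0], [0, [0, 0, 0], 0], [0, [0, 0, 0], 0], [0, [0, 0, 0], 0], [0, [0, 0, 0], 0], [0, [0, 0, 0], 0], [0, [0, 0, 0], 0], [0, [0, 0, 0], 0]]}}

```text
time: 4.1
position: [468.1, 106.8, 38.1]
tcp_rot: [-0.582, -3.087, 0.0]
contact_force: [-0.2, -0.3, 0.4]
width: 0.3
finger_force: 0.0
```

```bash
python3 -c "
from h import *
need((467.3,107.8,38))"
```

```text
t 4.1 pos [468.1 106.8  38.1] xang 2.769 tilt -1.0 q [ 0.09  0.17 -0.53  0.86  0.    0.46] w 0.3 F [-0.2 -0.3  0.4] ff 0.0 need/50 [0.021 0.012 0.002]
```

The fingers shut on nothing, so I'll look.

Run:
```python
from h import *
c=cam("scene");a=cv2.resize(c["frame"][130:280,210:410],None,fx=4,fy=4,interpolation=cv2.INTER_CUBIC);save("s1.png",a)
```

```text
(no output)
```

View pics/s1.png

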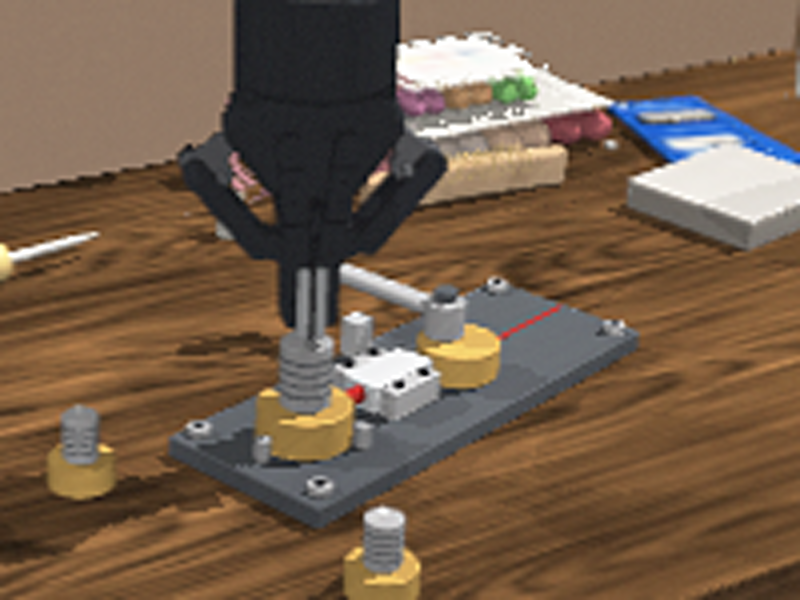

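The hub isn't between the fingers. The tips, at crop (310,345), appear either just at the hub top or behind it. The top view should settle which.

Run:
```python
from h import *
import pickle
c=cam("top");pickle.dump(c,open("t2.pkl","wb"))
save("t2.png",cv2.resize(c["frame"][154:254,250:380],None,fx=6,fy=6,interpolation=cv2.INTER_CUBIC))
s=env.camera("scene")
for P in((468,107,38),(468,107,57),(468,107,66),(468,107,111),(468,107,200)):
    u,v=pix(s,P);a,b=pix(c,P);print(P,"scenecrop",((u-210)*4,(v-130)*4),"topcrop",((a-250)*6,(b-154)*6))
```

```text
(468, 107, 38) scenecrop (np.float64(306.78330691721885), np.float64(388.1664185609782)) topcrop (np.float64(188.37367792883617), np.float64(385.1399893433545))
(468, 107, 57) scenecrop (np.float64(307.82270996054035), np.float64(353.2892124949867)) topcrop (np.float64(189.04828133379135), np.float64(385.5277549328636))
(468, 107, 66) scenecrop (np.float64(308.3188122822919), np.float64(336.5591440273204)) topcrop (np.float64(189.3762978028825), np.float64(385.7162991608603))
(468, 107, 111) scenecrop (np.float64(310.83516667564345), np.float64(250.84985897010392)) topcrop (np.float64(191.10392234870483), np.float64(386.7093249048594))
(468, 107, 200) scenecrop (np.float64(315.98243558213267), np.float64(70.84949516170423)) topcrop (np.float64(195.01700435914665), np.float64(388.95844365953866))
```

View pics/t2.png

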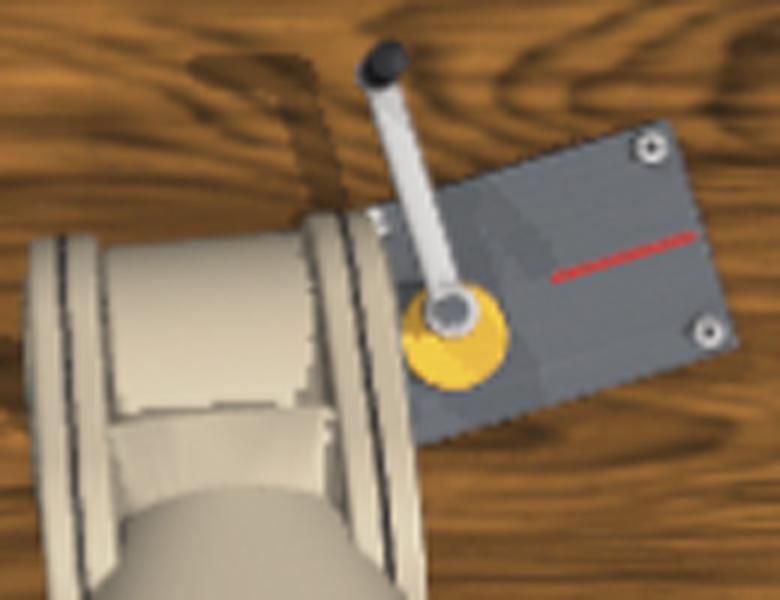

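Run:
```python
from h import *
import pickle
s=pickle.load(open("scene.pkl","rb"))
y=np.array([.364,.9314,0]);x=np.array([-.9314,.364,0]);b=np.array([227.3,581.4,0])
for z in(199,212,230,240,272,285,310):
    print(z,[tuple(round(float(q)) for q in pix(s,b+[0,0,z]+k*y)) for k in(-57,-42,0,42,57)])
save("s0g.png",cv2.resize(s["frame"][50:260,0:130],None,fx=2.8,fy=2.8,interpolation=cv2.INTER_CUBIC))
c=cam("scene")["frame"];save("s2.png",cv2.resize(c[180:250,255:325],None,fx=8,fy=8,interpolation=cv2.INTER_CUBIC))
a=cv2.imread("pics/s0g.png");d=cv2.imread("pics/s2.png")
o=np.zeros((600,800,3),np.uint8);a=a[:588];o[:a.shape[0],:a.shape[1]]=a
d=cv2.resize(d,(420,420));o[:420,370:790]=d;cv2.imwrite("pics/mix.png",o)
```

```text
199 [(64, 281), (49, 282), (7, 284), (-35, 286), (-50, 286)]
212 [(62, 270), (47, 271), (4, 273), (-38, 275), (-53, 275)]
230 [(59, 254), (43, 255), (0, 257), (-43, 259), (-58, 259)]
240 [(57, 245), (41, 246), (-2, 248), (-46, 250), (-61, 250)]
272 [(51, 215), (35, 216), (-10, 218), (-54, 220), (-70, 221)]
285 [(49, 203), (32, 203), (-13, 205), (-58, 207), (-74, 208)]
310 [(44, 177), (27, 178), (-19, 180), (-65, 182), (-81, 183)]
```

View pics/mix.png

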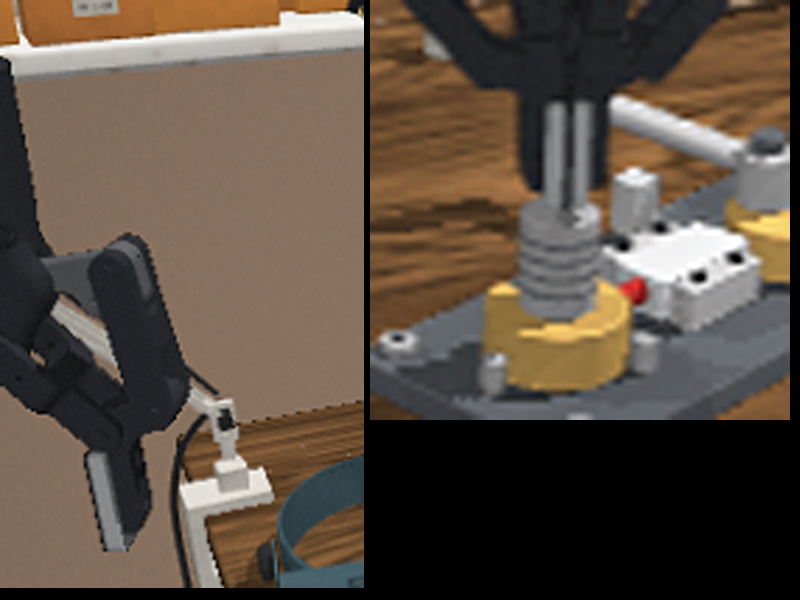

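At the start the fingertip was drawn at (43,246). The reported pose predicts (47,271), and a height 28 mm greater predicts (41,246). The shut fingers now also end at the hub top, about 66 mm, while 38 mm is reported. So the real tip is about 28 mm above the reported z, and I'll lower by that much.

Call:
{"name": "arm_command", "arguments": {"targets": [[1, [0, 0, 0], 0], [1, [0, 0, 0], 0], [1, [0, 0, 0], 0], [1, [0, 0, 0], 0], [1, [0, 0, 0], 0], [1, [0, 0, 0], 0], [1, [0, 0, 0], 0], [1, [0, 0, 0], 0]]}}

```text
time: 5.3
position: [468.1, 106.9, 38.1]
tcp_rot: [-0.582, -3.087, -0.0]
contact_force: [0.4, -0.3, 0.1]
width: 85.3
finger_force: 0.0
```

Call:
{"name": "arm_command", "arguments": {"targets": [[1, [0, 0, 0.1], 0], [1, [0, 0, 0.1], 0], [1, [0, 0, 0.1], 0], [1, [0, 0, 0.1], 0], [1, [0, 0, 0.1], 0], [1, [0, 0, 0], 0], [1, [0, 0, 0], 0]]}}

```text
time: 6.18
position: [468.2, 106.9, 13.2]
tcp_rot: [0.582, 3.087, 0.0]
contact_force: [-0.1, -0.2, 0.0]
width: 85.1
finger_force: 0.0
```

Call:
{"name": "arm_command", "arguments": {"targets": [[0, [0, 0, 0], 0], [0, [0, 0, 0], 0], [0, [0, 0, 0], 0], [0, [0, 0, 0], 0], [0, [0, 0, 0], 0], [0, [0, 0, 0], 0], [0, [0, 0, 0], 0], [0, [0, 0, 0], 0]]}}

```text
time: 7.18
position: [468.5, 107.1, 13.5]
tcp_rot: [0.582, 3.087, 0.001]
contact_force: [-0.7, 1.9, 5.1]
width: 23.8
finger_force: 59.1
```

Gripped on the hub. Turning the die 1.28 rad clockwise.

Call:
{"name": "arm_command", "arguments": {"targets": [[0, [0, 0, 0], 0.1], [0, [0, 0, 0], 0.2], [0, [0, 0, 0], 0.2], [0, [0, 0, 0], 0.2], [0, [0, 0, 0], 0.2], [0, [0, 0, 0], 0.2], [0, [0, 0, 0], 0.2], [0, [0, 0, 0], 0.2]]}}

```text
time: 8.18
position: [468.4, 106.2, 13.4]
tcp_rot: [2.204, 2.237, -0.001]
contact_force: [-1.0, -1.3, 6.0]
width: 24.1
finger_force: 59.5
```

Call:
{"name": "arm_command", "arguments": {"targets": [[0, [0, 0, 0], 0.13], [0, [0, 0, 0], 0], [0, [0, 0, 0], 0], [0, [0, 0, 0], 0]]}}

```text
time: 8.68
position: [468.4, 106.2, 13.5]
tcp_rot: [2.31, 2.127, -0.001]
contact_force: [-0.8, -0.8, 5.9]
width: 24.1
finger_force: 59.5
```

```bash
python3 -c "
from h import *
need((467.3,107.8,66))
c=cam('scene');save('s3.png',cv2.resize(c['frame'][180:260,240:346],None,fx=7.5,fy=7.5,interpolation=cv2.INTER_CUBIC))"
```

```text
t 8.675 pos [468.4 106.2  13.5] xang 1.488 tilt -1.0 q [ 0.09  0.21 -0.56  0.81 -0.    1.74] w 24.1 F [-0.8 -0.8  5.9] ff 59.54730033874512 need/50 [ 0.028 -0.023 -1.051]
```

View pics/s3.png

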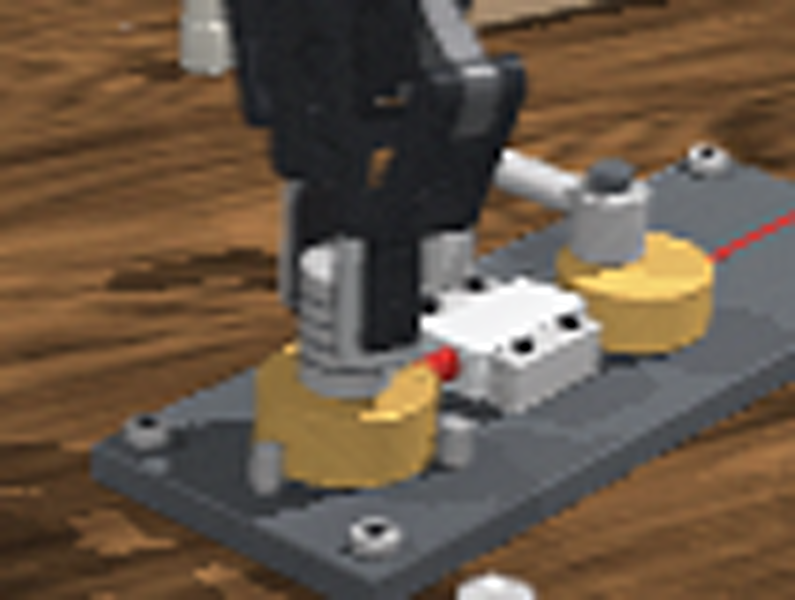

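The nose lines up with where the notch should now be, though the finger hides it. I'll let go, rise and move over towards the handle, then check.

Call:
{"name": "arm_command", "arguments": {"targets": [[1, [0, 0, 0], 0], [1, [0, 0, 0], 0], [1, [0, 0, 0], 0], [1, [0, 0, 0], 0], [1, [0, 0, 0], 0], [1, [0, 0, 0], 0], [1, [0, 0, 0], 0], [1, [0, 0, 0], 0]]}}

```text
time: 9.72
position: [468.1, 106.9, 13.1]
tcp_rot: [2.311, 2.128, 0.0]
contact_force: [-0.3, 0.7, 1.3]
width: 85.5
finger_force: 0.0
```

Call:
{"name": "arm_command", "arguments": {"targets": [[1, [0, 0, -0.2], 0], [1, [0, 0, -0.5], 0], [1, [0, 0, -0.7], 0], [1, [0, 0, -0.7], 0], [1, [0, 0, -0.7], 0], [1, [0, 0, 0], 0]]}}

```text
time: 10.48
position: [471.2, 107.1, 157.1]
tcp_rot: [2.307, 2.125, 0.01]
contact_force: [-0.3, -0.9, -0.0]
width: 85.1
finger_force: 0.0
```

Call:
{"name": "arm_command", "arguments": {"targets": [[1, [-0.25, 0.5, 0], 0], [1, [-0.25, 0.5, 0], 0], [1, [-0.25, 0.5, 0], 0], [1, [-0.25, 0.5, 0], 0], [1, [-0.25, 0.6, 0], 0], [1, [0, 0, 0], 0], [1, [0, 0, 0], 0]]}}

```text
time: 11.35
position: [591.2, 34.1, 152.1]
tcp_rot: [-2.309, -2.127, 0.003]
contact_force: [-0.5, -0.0, 0.8]
width: 85.4
finger_force: 0.0
```

```bash
python3 -c "
from h import *
need((595,32.3,30))
import pickle
c=cam('top');pickle.dump(c,open('t3.pkl','wb'));save('t3.png',cv2.resize(c['frame'][154:254,250:380],None,fx=6,fy=6,interpolation=cv2.INTER_CUBIC))"
```

```text
t 11.35 pos [591.2  34.1 152.1] xang 1.489 tilt -1.0 q [-0.05  0.25 -0.16  1.16  0.    1.6 ] w 85.4 F [-0.5 -0.   0.8] ff 0.0 need/50 [-0.03   0.085  2.443]
```

View pics/t3.png

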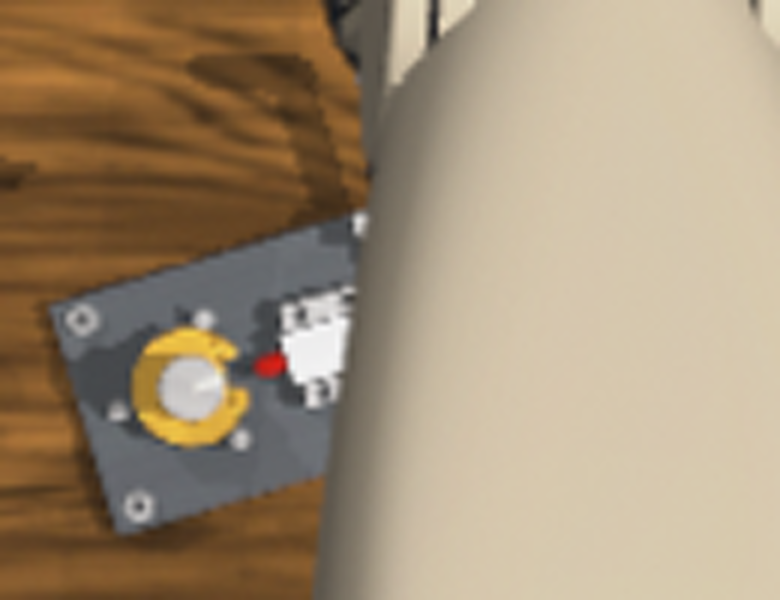

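The die stands with its notch opening at (243,375), looking at the nose at (270,365). Its direction is within about 0.05 rad of the fixture's line, roughly 1 mm at the notch point, so that is fine. Next is the handle.

Call:
{"name": "arm_command", "arguments": {"targets": [[1, [-0.03, 0.08, 0.4], 0], [1, [0, 0, 0.4], 0], [1, [0, 0, 0.4], 0], [1, [0, 0, 0.4], 0], [1, [0, 0, 0.4], 0], [1, [0, 0, 0.4], 0], [1, [0, 0, 0], 0], [1, [0, 0, 0], 0]]}}

```text
time: 12.4
position: [596.3, 32.4, 33.8]
tcp_rot: [2.31, 2.129, 0.001]
contact_force: [0.8, 0.4, 1.3]
width: 85.8
finger_force: 0.0
```

Call:
{"name": "arm_command", "arguments": {"targets": [[0, [0, 0, 0], 0], [0, [0, 0, 0], 0], [0, [0, 0, 0], 0], [0, [0, 0, 0], 0], [0, [0, 0, 0], 0], [0, [0, 0, 0], 0], [0, [0, 0, 0], 0], [0, [0, 0, 0], 0]]}}

```text
time: 13.4
position: [595.6, 32.2, 33.5]
tcp_rot: [-2.31, -2.128, 0.001]
contact_force: [-4.1, 0.2, 5.6]
width: 14.4
finger_force: 58.4
```

Run:
```python
from h import *
s=env.observe();p=s["position"][:2];need((595,32.3,32))
M=R.from_rotvec(s["tcp_rot"]).as_matrix()[:2,:2]
# arc about the pivot, ends on the measured line
piv=np.array([499.3,3.2]);r=p-piv;print("r",np.hypot(*r),"ang",np.arctan2(r[1],r[0]))
g=np.array([528.5,-92.7])-piv;tot=(np.arctan2(g[1],g[0])-np.arctan2(r[1],r[0]));print("tot",tot)
n=16;P=[piv+100*np.array([np.cos(a),np.sin(a)]) for a in np.arctan2(r[1],r[0])+tot*np.arange(0,n+1)/n]
P[0]=p
print((np.diff(P,axis=0)@M/50).round(3).tolist())
```

```text
t 13.4 pos [595.6  32.2  33.5] xang 1.489 tilt -1.0 q [-0.05  0.36 -0.29  0.92  0.    1.6 ] w 14.4 F [-4.1  0.2  5.6] ff 58.4110951423645 need/50 [ 0.001 -0.011  0.029]
r 100.54038251770486 ang 0.2927492556430967
tot -1.5679802691321014
[[-0.19, 0.053], [-0.191, 0.044], [-0.194, 0.025], [-0.196, 0.006], [-0.195, -0.013], [-0.193, -0.032], [-0.189, -0.051], [-0.183, -0.069], [-0.176, -0.087], [-0.166, -0.103], [-0.155, -0.119], [-0.143, -0.134], [-0.129, -0.147], [-0.114, -0.159], [-0.098, -0.17], [-0.081, -0.178]]
```

The handle is gripped (14.4 mm). Swinging it along the arc.

Call:
{"name": "arm_command", "arguments": {"targets": [[0, [-0.19, 0.053], 0]]}}

```text
invalid input at $.targets[0][1]: expected 3 numbers
```

Call:
{"name": "arm_command", "arguments": {"targets": [[0, [-0.19, 0.06, 0], 0], [0, [-0.19, 0.045, 0], 0], [0, [-0.195, 0.025, 0], 0], [0, [-0.195, 0.005, 0], 0], [0, [-0.195, -0.015, 0], 0], [0, [-0.19, -0.03, 0], 0], [0, [-0.19, -0.05, 0], 0], [0, [-0.18, -0.07, 0], 0]]}}

```text
time: 14.4
position: [588.3, -42.9, 33.4]
tcp_rot: [-2.309, -2.128, -0.003]
contact_force: [-2.9, 3.6, 5.9]
width: 14.2
finger_force: 58.4
```

Call:
{"name": "arm_command", "arguments": {"targets": [[0, [-0.175, -0.085, 0], 0], [0, [-0.165, -0.105, 0], 0], [0, [-0.155, -0.12, 0], 0], [0, [-0.145, -0.135, 0], 0], [0, [-0.13, -0.145, 0], 0], [0, [-0.115, -0.16, 0], 0], [0, [-0.1, -0.17, 0], 0], [0, [-0.08, -0.18, 0], 0]]}}

```text
time: 15.4
position: [530.4, -91.7, 33.5]
tcp_rot: [2.31, 2.129, 0.006]
contact_force: [1.5, 5.5, 3.1]
width: 14.4
finger_force: 58.4
```

Run:
```python
from h import *
need((528.5,-92.7,33.5))
c=cam("top");save("t4.png",cv2.resize(c["frame"][154:254,250:380],None,fx=6,fy=6,interpolation=cv2.INTER_CUBIC))
s=cam("scene");save("s4.png",cv2.resize(s["frame"][150:260,230:390],None,fx=5,fy=5,interpolation=cv2.INTER_CUBIC))
need((528.5,-92.7,33.5))
```

```text
t 15.4 pos [530.4 -91.7  33.5] xang 1.489 tilt -1.0 q [-0.29  0.27 -0.42  0.88  0.    1.36] w 14.4 F [1.5 5.5 3.1] ff 58.355939984321594 need/50 [-0.023 -0.037 -0.   ]
t 15.5 pos [529.7 -91.9  33.5] xang 1.489 tilt -1.0 q [-0.29  0.27 -0.42  0.88  0.    1.36] w 14.4 F [2.2 4.7 2.3] ff 58.389354944229126 need/50 [-0.017 -0.024  0.   ]
```

View pics/s4.png

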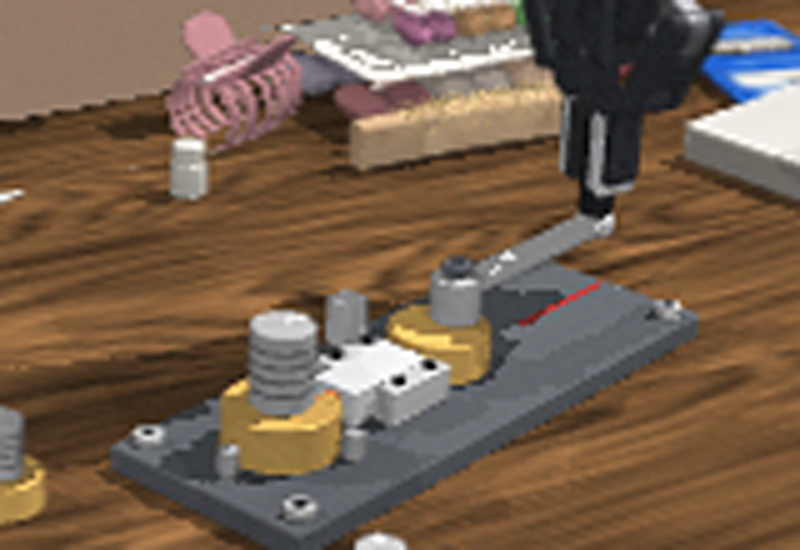

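The nose has entered the notch and the handle is held. The lever comes out within about 0.02 rad of greatest lift. I'll let it settle and hand in.

Call:
{"name": "arm_command", "arguments": {"targets": [[0, [-0.01, -0.02, 0], 0], [0, [0, 0, 0], 0], [0, [0, 0, 0], 0], [0, [0, 0, 0], 0], [0, [0, 0, 0], 0], [0, [0, 0, 0], 0]]}}

```text
time: 16.25
position: [529.6, -92.0, 33.5]
tcp_rot: [2.31, 2.129, 0.005]
contact_force: [0.5, 5.8, 4.7]
width: 14.4
finger_force: 58.4
```

```bash
python3 -c "
from h import *
need((528.5,-92.7,33.5));print(env.job_done())"
```

```text
t 16.25 pos [529.6 -92.   33.5] xang 1.489 tilt -1.0 q [-0.29  0.27 -0.42  0.88  0.    1.36] w 14.4 F [0.5 5.8 4.7] ff 58.426485657691956 need/50 [-0.016 -0.022 -0.   ]
the job is handed in; nothing more can be done
None
```

I turned the die so its notch faces the nose and let go of it, then swung the lever to within about 0.02 rad of greatest lift by my measurement; I handed the job in at about 16 s still holding the handle, and no verdict came back.

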